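# Fetch the push-button from behind the transformer and the panel meter

## Robot

A 6-joint arm with a two-finger parallel gripper is mounted at the origin on the work surface; the furniture and walls round the work are solid. World frame = base frame: x ahead of the robot, y to its left, z up, the work surface at z = 0. Lengths are in mm, angles in rad, forces in N, time in s.
With the tool pointing down it reaches from about 275 to 825 mm from the base axis. Payload 5.2 kg.
Tool frame: the origin (TCP) lies at the very end of the fingers, on their centre line; the grasp point (between the pads) lies 19 mm behind it; z points along the fingers, y is the direction in which the jaws open and shut (so a half turn about z gives the same grasp; the last joint's range is limited). The gripper opens to 93 mm and grips with 3 to 60 N. Pads are 15 mm wide; open, the fingers measure 128 mm over their backs; the gripper's body (75 mm by 188 mm) begins 65 mm behind the grasp point.
Start: joints at [0.923, 0.259, 1.535, -0, 1.348, -0.203], TCP at [236.632, 496.498, 218.653] pointing down, gripper open.
Joint ranges: [-3.14, 3.14], [-0.91, 2.08], [0.19, 2.58], [-1.22, 4.36], [0.22, 2.71], [-3.12, 3.12]. Speed limits (rad/s): [2.57, 2.57, 3.14, 3.14, 3.14, 3.14].

## Interface

Orientations are given as [roll, pitch, yaw] about the fixed x, y, z axes, in that order (R = Rz(yaw) Ry(pitch) Rx(roll)).
In Python, from bench import robot gives the robot as it stands. The module is installed in compiled form; this text tells all that it offers. Calls block until the motion is done:
- robot.move_ptp(position, orientation): joint-space move of the TCP to a pose.
- robot.move_linear(position, ori=None, speed=150, f_stop=None): straight line of the TCP; ori=None keeps the orientation; speed is the mean speed in mm/s. With f_stop (N) it stops when the force on the tool has changed by that much, and returns True; else False.
- robot.move_j(angles): joint-space move.
- robot.move_gripper(opening): opening from 0.0 (shut) to 1.0 (fully open); the grip force is fixed at half the most; returns when the fingers have stopped.
- robot.sleep(seconds).
- robot.inverse_kinematics(position, orientation): joint angles nearest the present ones, or None.
- robot.get_image(name): name is "scene" or "top" or "wrist"; returns a dict with "img" (420x560x3 uint8, blue, green, red), "fovy" (degrees; the focal length in pixels is half the picture's height over the tangent of half this angle, whatever the lens; pixels are square), "cx", "cy" (the principal point, pixels), "eye" and "orientation" of the camera in the world. Camera axes: x right, y down, z forward; pixel columns grow to the right and rows downward; lengths in mm; the calibration is good to about 2 mm. The wrist camera is an equidistant fisheye: a pixel r from the principal point sees the ray r / f radians off the axis. A picture is of the moment at which its call begins. There is no depth.
A pose or a line that the arm cannot do raises robot.MotionError and nothing moves.
- robot.hand_in(): hands the job in, once; it reports no verdict.
Readings, each from a call of its own:
- robot.current_t(): time.
- robot.current_qpos(): joint angles.
- robot.current_joint_vel(): joint speeds.
- robot.current_joint_efforts(): joint torques, N m.
- robot.current_tcp_pos(): TCP position.
- robot.current_eef_rot(): TCP orientation.
- robot.current_contact_force(): force on the tool from outside, world axes, zero at the start.
- robot.current_ft_torque(): the same for the moment, N m.
- robot.current_gripper_width(): opening from 0.0 (shut) to 1.0 (fully open).
Only numpy, scipy, OpenCV 4.12 (cv2) and the standard library are available. Lean on these libraries where they do the work, as an engineer would, in place of code of your own. Each camera call takes 0.05 s, during which the arm holds its last target.

## Task

The push-button on the stock board is boxed in behind the transformer and the panel meter. Clear both of those off onto the grey parking mat first, so that both stand there together; then lay the push-button on the middle of the case cover, ready for fitting, and finally stand the transformer and the panel meter back on the board, each exactly where it stood and squared as before. Keep the transformer and the meter upright throughout and leave the solder spool and the tape measure undisturbed.

Things in the scene. Friction and masses are not known exactly. Their poses are not given: they have to be found in the camera images.
- stock_board: plywood board, fixed, flat on the bench, 170 (x) x 220 (y) x 6 mm, with two thin-lined flat bays (70 x 104 mm) side by side in its front half, centred at x -37, y +54 and -54 mm; origin: centre of its underside; x points to its rear (away from the robot), y along the row of bays, z up.
- parking_mat: grey mat with black edge, fixed, flat on the bench, 220 (x) x 170 (y) x 4 mm; origin: centre of its underside, axes along its sides, z up. Left or right of the board. Has room for the two tall things one behind the other (centres at x -50 and +50 mm, y 0).
- cover_mid (a point): middle of the top face of the case cover, a dark flat instrument-case lid lying face up, fixed, 121 (x) x 183 (y) mm, its top 16 mm above the bench (screw heads at the corners to 19 mm); axes along its sides, z up. On the other side of the board from the mat.
- transformer_centre (a point): black transformer, row of screw terminals on top, 62 (x) x 84 (y) x 88 mm, 0.62 kg +-15 %, loose, in either front bay; point: centre, 44 mm above its underside; z up. Plain sides to 73 mm. Only the 62 mm width fits a gripper. The push-button (35 mm high) lies 12 mm behind: gripped about 62 mm above its underside, the fingertips pass over it.
- meter_centre (a point): black panel meter standing on its face, two rows of terminals on top, 49 (x) x 96 (y) x 103 mm, 0.29 kg +-15 %, loose, in the other front bay; point: on its axis, 50 mm above its underside; z up. Plain sides to 83 mm. Only the 49 mm width fits a gripper; grip it high too, about 66 mm above its underside.
- pushbutton_centre (a point): push-button, white cap, metal collar, black contact block, lying on the board behind the gap between the tall things, 58 (x, its length, cap to -x) x 30 (y) x 35 mm, 0.06 kg, loose; point: centre, 16 mm above its underside; z up. Grip across the 30 mm width, 10 to 25 mm above its underside. A gripper's body cannot get down to it while the tall things stand there.
- spool_centre (a point): bystander: reel of solder, white with blue flanges, 54 mm diameter, 55 mm high, loose, behind the board to one side; point: its centre, 27.5 mm up. Not to be disturbed.
- tape_centre (a point): bystander: silvery and black pocket tape measure lying flat, 62 x 71 x 33 mm, loose, behind the board to one side; point: its centre, 16 mm up. Not to be disturbed.
Mind the look-alikes: they are no part of the job. What is meant by the part that bears pushbutton_centre is not green, and is the larger of those in its own colour.

How it is judged (in metres and radians):
On the way, in this order (a step that is already met when the one before it is completed fails the run):
1. transformer and panel meter both stand upright on the parking mat (linear speed of each of transformer, panel_meter below 0.02 m/s and angle between each of transformer, panel_meter's own z axis and vertical below 0.12 rad and x of transformer_centre in the frame of parking_mat between -0.1 and 0.1 m and y of transformer_centre in the frame of parking_mat between -0.075 and 0.075 m and contact force between each of transformer, panel_meter and parking_mat above 0.5 N and x of meter_centre in the frame of parking_mat between -0.1 and 0.1 m and y of meter_centre in the frame of parking_mat between -0.075 and 0.075 m), for 0.2 s.
2. the push-button lies on the middle of the case cover (linear speed of pushbutton below 0.02 m/s and angle between pushbutton's own z axis and vertical below 0.12 rad and horizontal distance between pushbutton_centre and cover_mid below 0.015 m and contact force between pushbutton and case_cover above 0.1 N), for 0.2 s.
At the end, for the whole second after the job is handed in: Push-button level and at rest on the case cover, centre within 15 mm of its middle seen from above; transformer and panel meter upright (0.12 rad) and at rest on the board, each centre within 15 mm of its start, x axis within 0.2 rad of the board's, either way round (all of step 2 and linear speed of each of transformer, panel_meter below 0.02 m/s and angle between each of transformer, panel_meter's own z axis and vertical below 0.12 rad and distance of each of transformer_centre, meter_centre from where it was at the start of the episode below 0.015 m and angle between the x axis of each of transformer, panel_meter and the x axis of stock_board, either way round below 0.2 rad and contact force between each of transformer, panel_meter and stock_board above 0.5 N); the robot touches nothing.
It fails at once if the transformer or the panel meter is tipped by more than 0.5 rad (angle between any of transformer, panel_meter's own z axis and vertical above 0.5 rad).
It fails at once if the solder spool or the tape measure is moved by more than 20 mm (distance of any of spool_centre, tape_centre from where it was at the start of the episode above 0.02 m).
It also fails if it takes over 144 s, if anything falls off the work surface, if the arm or the gripper's body presses on something with over 40 N, if the wrist force passes 120 N, or if a joint passes its speed limit or range.

## Working session

There is one attempt and no reset: what is moved stays moved. The work goes in short steps, each a Python script; the robot and the scene stay as the last script left them, time stands still between calls to the robot, and variables do not carry over. Pictures are saved under pics/ and viewed, and the job is handed in when it is done.

```bash
mkdir -p pics; ls
python3 - <<'E'
from bench import robot
import cv2
for n in ["scene","top","wrist"]:
    d=robot.get_image(n); cv2.imwrite(f"pics/{n}0.png",d["img"])
    print(n,d["fovy"],d["cx"],d["cy"],d["eye"],d["orientation"])
print(robot.current_t(),robot.current_tcp_pos(),robot.current_eef_rot())
E
```

```text
pics
scene 45.338658836569536 274.61506017585594 214.49678997462254 [-148.95155078 -336.00286799  947.07529729] [-2.45305077 -0.00737503 -1.084143  ]
top 53.67463818916575 275.10186228268446 205.53119461798485 [424.52013314  -6.54994019 963.86461956] [-3.07193371  0.01197177 -1.56994765]
wrist 65.70646984690485 283.02790329284977 211.25388424608263 [170.97874852 527.83829018 383.66631485] [2.87855989e+00 1.08508384e-03 1.12605166e+00]
0.15 [236.36780204 496.17908807 218.02865797] [-3.14024664e+00 -2.77768622e-04  2.69682010e+00]
```

View pics/scene0.png

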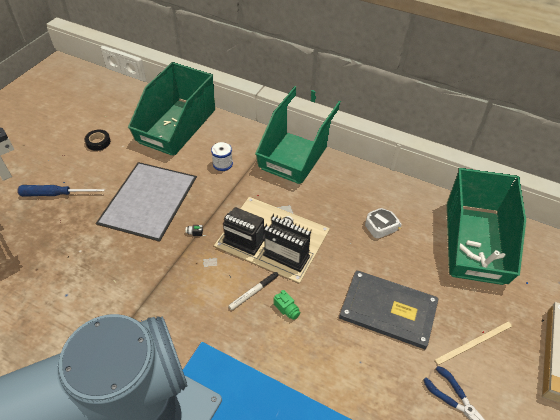

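View pics/top0.png

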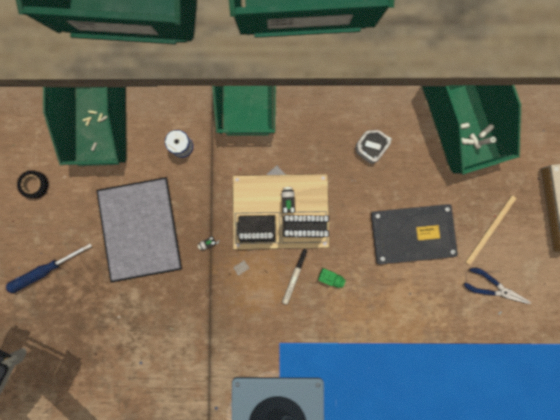

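View pics/wrist0.png

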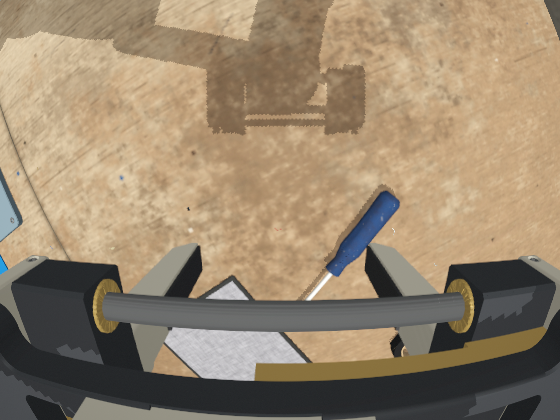

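The top view shows the mat on the left (+y), the board in the middle and the cover on the right (-y). The transformer is at about (256,228), the meter at (305,228) and the target push-button at (288,200). A small look-alike lies at (208,243) and a green one at (331,278). I'll zoom in on both views.

```bash
cat > h.py <<'E'
from bench import robot
import numpy as np, cv2
from scipy.spatial.transform import Rotation as Rn
def R(o): return Rn.from_euler('xyz',o).as_matrix()
def rays(d,uv):
    uv=np.atleast_2d(np.array(uv,float)); f=210/np.tan(np.radians(d["fovy"])/2)
    p=(uv-[d["cx"],d["cy"]])/f
    v=np.c_[p,np.ones(len(p))]
    if d.get("fish"):
        r=np.linalg.norm(p,axis=1); k=np.where(r>1e-9,np.sin(r)/np.maximum(r,1e-9),1)
        v=np.c_[p*k[:,None],np.cos(r)]
    return v@R(d["orientation"]).T
def onz(d,uv,z):
    v=rays(d,uv); e=np.array(d["eye"]); return e+v*((z-e[2])/v[:,2])[:,None]
def get(n):
    d=robot.get_image(n); d["fish"]=n=="wrist"; return d
def proj(d,P):
    P=np.atleast_2d(np.array(P,float)); c=(P-np.array(d["eye"]))@R(d["orientation"]); f=210/np.tan(np.radians(d["fovy"])/2)
    if d.get("fish"):
        rr=np.hypot(c[:,0],c[:,1]); t=np.arctan2(rr,c[:,2]); q=c[:,:2]*(t/np.maximum(rr,1e-9))[:,None]
    else: q=c[:,:2]/c[:,2:]
    return q*f+[d["cx"],d["cy"]]
E
python3 - <<'E'
from h import *
d=get("top"); i=d["img"]
cv2.imwrite("pics/topz.png",cv2.resize(i[165:260,190:340],None,fx=5,fy=5,interpolation=cv2.INTER_CUBIC))
s=get("scene"); i=s["img"]
cv2.imwrite("pics/scz.png",cv2.resize(i[190:290,190:340],None,fx=5,fy=5,interpolation=cv2.INTER_CUBIC))
for n,uv in dict(board=[[233,177],[328,175],[329,248],[234,250]],mat=[[98,190],[166,178],[181,269],[111,281]],cover=[[373,212],[452,206],[457,258],[377,264]]).items():
    print(n,onz(d,uv,{'board':6,'mat':4,'cover':16}[n])[:,:2].round().tolist())
E
```

```text
board [[558.0, 103.0], [562.0, -118.0], [394.0, -119.0], [389.0, 99.0]]
mat [[528.0, 419.0], [556.0, 260.0], [345.0, 221.0], [317.0, 382.0]]
cover [[476.0, -218.0], [490.0, -398.0], [372.0, -406.0], [358.0, -226.0]]
```

View pics/topz.png

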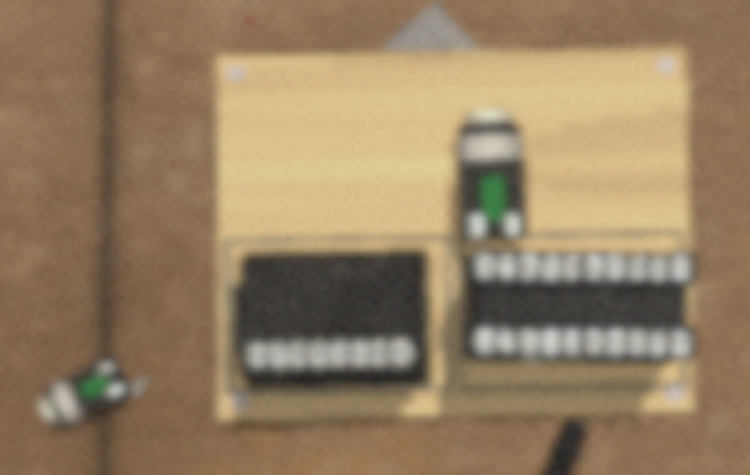

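View pics/scz.png

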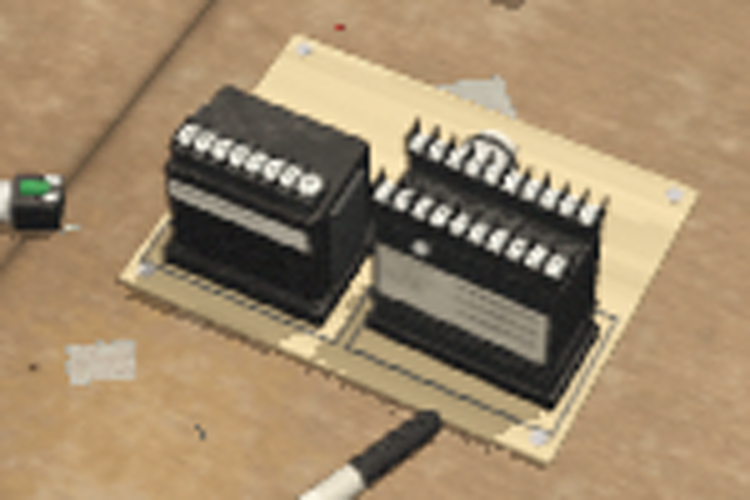

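Run:
```python
from h import *
for y in (np.pi/2+.02,-np.pi/2+.02):
    for p in ([440,45,300],[440,-63,300],[386,310,300],[485,328,300],[535,-9,300],[424,-312,300]):
        q=robot.inverse_kinematics(p,[np.pi,0,y+(.16 if p[1]>300 else 0)]); print(y,p,None if q is None else np.round(q,2))
robot.move_ptp([430,-85,330],[np.pi,0,np.pi/2+.022])
d=get("wrist"); cv2.imwrite("pics/w1.png",d["img"]); print(d["eye"],d["orientation"],robot.current_tcp_pos())
```

```text
1.5907963267948966 [440, 45, 300] [-0.15  0.01  1.63  0.    1.5  -0.17]
1.5907963267948966 [440, -63, 300] [-0.39  0.02  1.62  0.    1.5  -0.41]
1.5907963267948966 [386, 310, 300] [ 0.45  0.11  1.52 -0.    1.51  0.27]
1.5907963267948966 [485, 328, 300] [ 0.4   0.28  1.3  -0.    1.55  0.22]
1.5907963267948966 [535, -9, 300] [-0.23  0.19  1.43  0.    1.52 -0.25]
1.5907963267948966 [424, -312, 300] [-0.85  0.17  1.45  0.    1.52 -0.87]
-1.5507963267948965 [440, 45, 300] [-0.15  0.01  1.63 -0.    1.5   2.97]
-1.5507963267948965 [440, -63, 300] [-0.39  0.02  1.62 -0.    1.5   2.73]
-1.5507963267948965 [386, 310, 300] [ 0.45  0.11  1.52  0.    1.51 -2.87]
-1.5507963267948965 [485, 328, 300] [ 0.4   0.28  1.3   0.    1.55 -2.92]
-1.5507963267948965 [535, -9, 300] [-0.23  0.19  1.43 -0.    1.52  2.9 ]
-1.5507963267948965 [424, -312, 300] [-0.85  0.17  1.45 -0.    1.52  2.28]
[427.90400045 -11.90813397 495.62989197] [ 2.87920866e+00 -3.79207878e-04  2.32430382e-02] [430.10835111 -84.2900047  329.85309658]
```

View pics/w1.png

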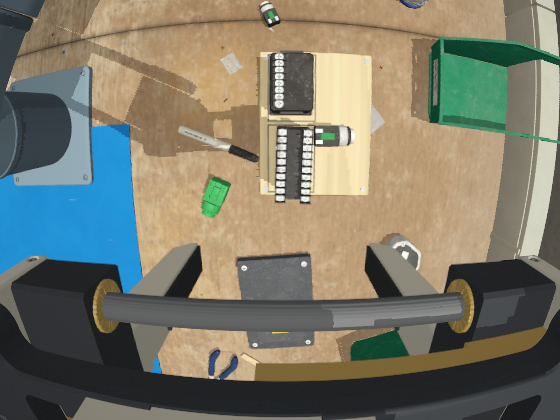

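Run:
```python
from h import *
i=cv2.imread("pics/w1.png")
c=cv2.resize(i[45:205,250:380],None,fx=3.7,fy=3.7,interpolation=cv2.INTER_CUBIC)
for k in range(250,380,10): cv2.line(c,(int((k-250)*3.7),0),(int((k-250)*3.7),6 if k%50 else 16),(0,0,255),1)
for k in range(50,205,10): cv2.line(c,(0,int((k-45)*3.7)),(6 if k%50 else 16,int((k-45)*3.7)),(0,0,255),1)
cv2.imwrite("pics/w1z.png",c)
```

```text
(no output)
```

View pics/w1z.png

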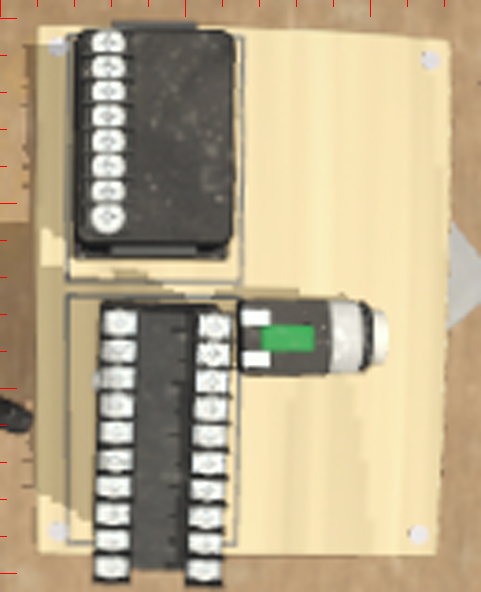

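Run:
```python
from h import *
d=dict(fish=True,fovy=65.70646984690485,cx=283.02790329284977,cy=211.25388424608263,eye=[427.90400045,-11.90813397,495.62989197],orientation=[2.87920866e+00,-3.79207878e-04,2.32430382e-02])
def z(l): return np.array(l)/3.7+[250,45]-[0.4,0.4]
print("board",onz(d,z([[38,25],[448,40],[436,557],[36,553]]),6).round(1).tolist())
for h in (79,85,94): print("tr",h,onz(d,z([[77,30],[235,32],[230,245],[75,240]]),h)[:,:2].round(1).tolist())
for h in (95,105,109): print("me",h,onz(d,z([[102,305],[232,310],[222,585],[93,582]]),h)[:,:2].round(1).tolist())
for h in (25,38): print("pb",h,onz(d,z([[239,299],[238,371],[330,301],[326,374],[388,336]]),h)[:,:2].round(1).tolist())
```

```text
board [[391.0, 102.0, 6.0], [558.6, 104.9, 6.0], [563.4, -114.0, 6.0], [394.0, -116.8, 6.0]]
tr 79 [[409.9, 83.2], [463.9, 84.2], [464.0, 8.6], [411.0, 8.9]]
tr 85 [[410.2, 81.9], [463.4, 82.9], [463.4, 8.3], [411.2, 8.6]]
tr 94 [[410.6, 79.8], [462.6, 80.8], [462.7, 7.9], [411.6, 8.1]]
me 95 [[420.9, -13.4], [463.9, -13.8], [464.0, -107.5], [419.8, -107.5]]
me 105 [[421.1, -13.4], [463.0, -13.8], [463.1, -105.1], [420.0, -105.1]]
me 109 [[421.2, -13.4], [462.6, -13.8], [462.8, -104.1], [420.1, -104.1]]
pb 25 [[472.8, -9.7], [473.3, -38.0], [508.6, -8.9], [508.2, -37.8], [532.5, -21.4]]
pb 38 [[471.5, -9.8], [472.1, -37.3], [506.3, -8.9], [506.0, -37.1], [529.6, -21.2]]
```

Board centre is (476.7,-6) with yaw about 0.018. The transformer is at (437,45) and the meter at (442,-59), both within about 2.5 mm of the bay centres calculated from the board. The push-button is at (501,-23.5). Next, the transformer goes to the mat.

```bash
cat >> h.py <<'E'
PI=np.pi
YB=PI/2+.017; YM=PI/2+.183
def pick(x,y,z,yaw,op=1.0,up=130):
    robot.move_gripper(op)
    robot.move_ptp([x,y,z+up],[PI,0,yaw])
    robot.move_linear([x,y,z],speed=120)
    robot.move_gripper(0.0)
    print("width",robot.current_gripper_width(),robot.current_tcp_pos().round(2) if hasattr(robot.current_tcp_pos(),'round') else robot.current_tcp_pos(),robot.current_t())
    f0=np.array(robot.current_contact_force())
    robot.move_linear([x,y,z+up],speed=120)
    print("lift dF",(np.array(robot.current_contact_force())-f0).round(2),"w",robot.current_gripper_width())
def place(x,y,z,yaw,op=1.0,up=130,fs=5):
    robot.move_ptp([x,y,z+up],[PI,0,yaw])
    robot.move_linear([x,y,z+8],speed=120)
    robot.sleep(0.2)
    hit=robot.move_linear([x,y,z-4],speed=15,f_stop=fs)
    print("hit",hit,robot.current_tcp_pos(),robot.current_gripper_width())
    robot.move_gripper(op); robot.sleep(0.1)
    robot.move_linear([x,y,z+up],speed=150)
    print("t",robot.current_t())
E
python3 - <<'E'
from h import *
pick(437.5,46,49,YB)
d=get("wrist"); cv2.imwrite("pics/w2.png",d["img"])
E
```

```text
width 0.6631075316750982 [437.66  46.01  49.13] 5.3917
lift dF [-0.78 -0.68 -8.43] w 0.664221725057087
```

View pics/w2.png

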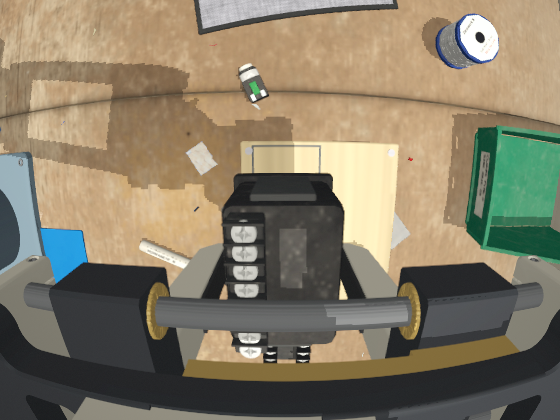

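The transformer is held squarely and hanging upright; the measured grip is 61.7 mm against a nominal 62. I'll place it and then move the meter.

Run:
```python
from h import *
place(485.5,329,47,YM)
pick(441.5,-59.5,53,YB)
d=get("wrist"); cv2.imwrite("pics/w3.png",d["img"])
```

```text
hit True [485.43442891 328.9876497   47.10898834] 0.6649503631884668
t 11.5417
width 0.519601445956501 [441.77 -59.57  53.06] 15.2083
lift dF [-1.26 -1.04 -3.95] w 0.5197191010224493
```

View pics/w3.png

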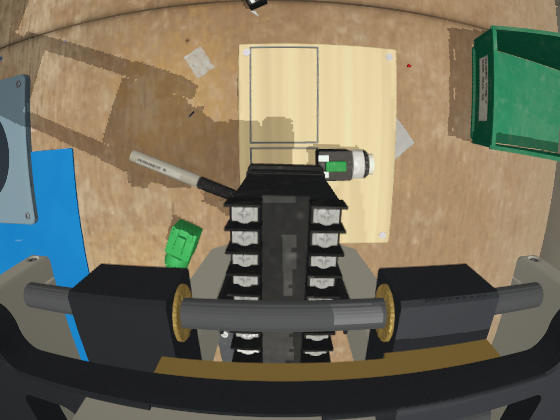

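The meter is held upright, at 48.3 mm against a nominal 49, and the push-button hasn't moved. I'll place the meter and check both the mat and the button.

Run:
```python
from h import *
place(387.3,311,51,YM,op=0.9)
robot.move_ptp([437,240,300],[PI,0,YM])
robot.sleep(.2)
d=get("wrist"); cv2.imwrite("pics/w4.png",d["img"])
robot.move_ptp([470,-95,250],[PI,0,YB]); robot.sleep(.2)
d=get("wrist"); cv2.imwrite("pics/w5.png",d["img"]); np.save("w5.npy",d,allow_pickle=True)
i=d["img"]; print(d["eye"],proj(d,[[501,-23,22]]))
hsv=cv2.cvtColor(i,cv2.COLOR_BGR2HSV)
u,v=proj(d,[[501,-23,22]])[0].astype(int)
c=cv2.resize(i[max(v-60,0):v+60,u-75:u+75],None,fx=5,fy=5,interpolation=cv2.INTER_CUBIC); cv2.imwrite("pics/w5z.png",c); print(u-75,max(v-60,0))
cv2.imwrite("pics/top5.png",get("top")["img"])
```

```text
hit True [387.34519904 311.09866532  50.94077737] 0.5241778699817783
t 21.7083
[468.28994034 -21.44729567 415.94983762] [[309.92385238 127.78415538]]
234 67
```

View pics/w4.png

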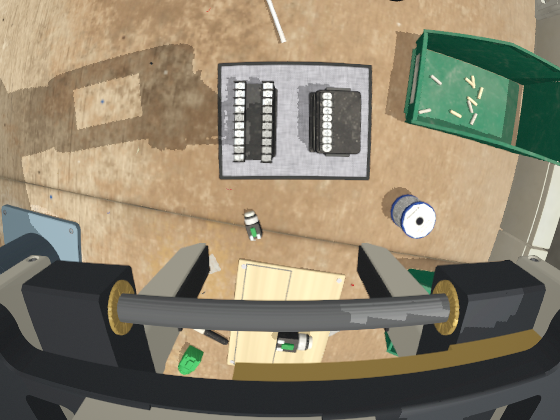

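View pics/w5z.png

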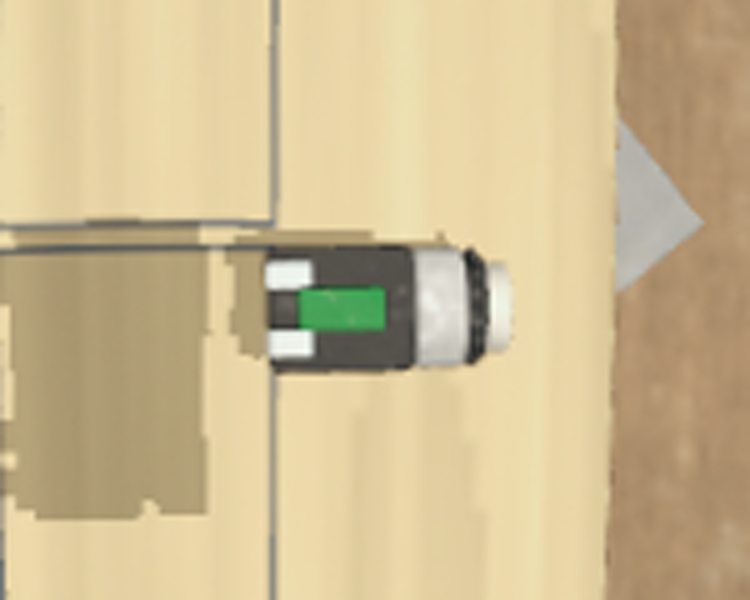

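View pics/top5.png

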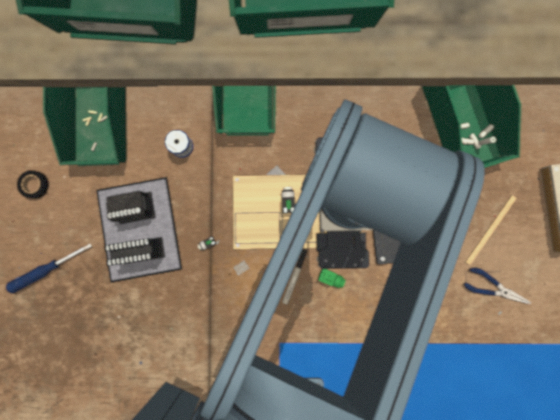

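Both tall parts stand on the mat. The button's contact block spans x 268–412 and y 247–370 in the crop, and the cap tip is at (512,306).

```bash
python3 - <<'E'
from h import *
d=np.load("w5.npy",allow_pickle=True).item()
def z(l): return np.array(l)/5-.4+[234,67]
print("block38",onz(d,z([[268,247],[268,370],[412,247],[414,370]]),38)[:,:2].round(1).tolist())
print("cap24",onz(d,z([[512,262],[512,306],[512,352]]),24)[:,:2].round(1).tolist())
t=get("top"); w=None
E
python3 - <<'E'
import cv2
i=cv2.imread("pics/top0.png"); cv2.imwrite("pics/cov.png",cv2.resize(i[195:275,360:470],None,fx=6,fy=6,interpolation=cv2.INTER_CUBIC))
E
```

```text
block38 [[473.2, -9.9], [473.8, -38.6], [506.3, -9.0], [507.6, -37.6]]
cap24 [[532.0, -11.1], [532.4, -21.8], [532.8, -32.9]]
```

View pics/cov.png

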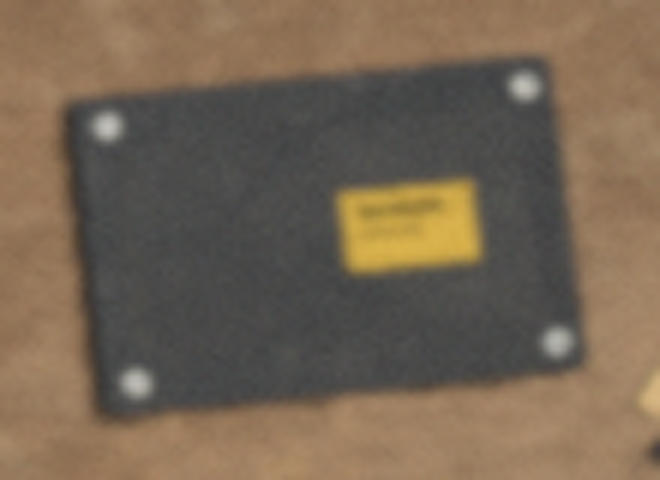

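Run:
```python
from h import *
t=get("top")
m=np.array([[106,126],[525,86],[557,342],[137,383]])/6-.4+[360,195]
P=onz(t,m,18); print(P.round(1).tolist(),P.mean(0))
m=np.array([[68,105],[550,60],[583,365],[105,412]])/6-.4+[360,195]
P2=onz(t,m,15); print(P2.round(1).tolist(),P2.mean(0))
C=P.mean(0)[:2]; C=(P.mean(0)[:2]+P2.mean(0)[:2])/2
yb=.025; yc=.08
g=np.array([492.,-24.0]); off=np.array([11.,.3])
pick(g[0],g[1],10.5,PI+yb,up=120)
d=get("wrist"); cv2.imwrite("pics/w6.png",d["img"])
a=yc-yb; o=np.array([[np.cos(a),-np.sin(a)],[np.sin(a),np.cos(a)]])@off
T=C-o; print("C",C,"T",T); np.save("T.npy",T)
```

```text
[[467.6, -227.5, 18.0], [482.8, -386.0, 18.0], [386.4, -395.3, 18.0], [370.8, -237.6, 18.0]] [ 426.86906977 -311.59180294   18.        ]
[[475.7, -213.9, 15.0], [492.9, -396.9, 15.0], [377.6, -406.0, 15.0], [359.7, -226.1, 15.0]] [ 426.47595806 -310.740598     15.        ]
width 0.319090764216581 [491.99 -24.01  10.47] 28.1417
lift dF [-0.45  0.25 -1.01] w 0.32456151077117235
C [ 426.67251391 -311.16620047] T [ 415.7056389  -312.07044186]
```

View pics/w6.png

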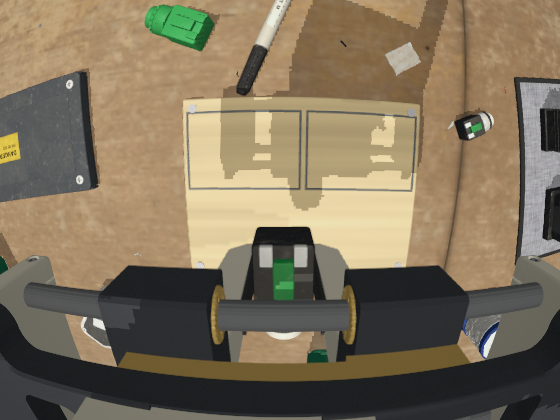

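The button is held at 30 mm, which matches. Next I place it on the cover and verify.

Run:
```python
from h import *
T=np.load("T.npy")
place(T[0],T[1],20.5,PI+.08,fs=3,up=130)
robot.move_ptp([415,-200,300],[PI,0,-PI/2+.08]); robot.sleep(.2)
d=get("wrist"); cv2.imwrite("pics/w7.png",d["img"]); np.save("w7.npy",d,allow_pickle=True); print(d["eye"],proj(d,[[426.7,-311.2,16]]))
```

```text
hit True [ 415.68348364 -312.04856012   20.21441322] 0.32264843480842015
t 34.6583
[ 420.20679553 -271.20929312  465.69020328] [[280.77325384  96.47897166]]
```

View pics/w7.png

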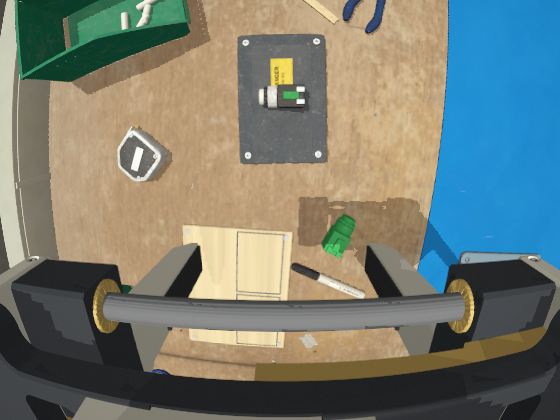

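Run:
```python
from h import *
d=np.load("w7.npy",allow_pickle=True).item()
P=onz(d,[[247.5,41],[317,43],[318,154],[247.5,155.5]],18); print(P.round(1).tolist(),P.mean(0))
print(onz(d,[[259,97]],32)[0],onz(d,[[309,97]],40)[0],onz(d,[[309,97]],48)[0])
i=cv2.imread("pics/w7.png"); cv2.imwrite("pics/w7z.png",cv2.resize(i[25:170,225:345],None,fx=4,fy=4,interpolation=cv2.INTER_CUBIC))
```

```text
[[478.4, -387.1, 18.0], [383.6, -391.6, 18.0], [369.2, -236.3, 18.0], [466.0, -226.4, 18.0]] [ 424.30234472 -310.34276703   18.        ]
[ 454.953992   -307.06121489   32.        ] [ 390.03748785 -311.60124048   40.        ] [ 390.60445993 -310.84215423   48.        ]
```

View pics/w7z.png

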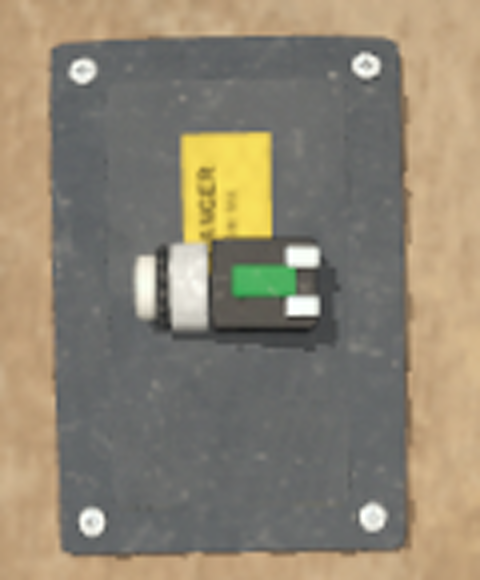

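The button lies level on the cover; its centre matches the screw mean to about 3 mm. Now I return the transformer and then the meter to their recorded grasp poses.

Run:
```python
from h import *
robot.move_ptp([440,0,300],[PI,0,YB])
pick(485.43,328.99,47.1,YM)
place(437.66,46.01,49.1,YB)
pick(387.35,311.1,51,YM,op=.9)
place(441.77,-59.57,53.06,YB)
robot.move_ptp([430,-85,330],[PI,0,PI/2+.022]); robot.sleep(.2)
d=get("wrist"); cv2.imwrite("pics/w8.png",d["img"])
a=cv2.imread("pics/w1.png")
f=lambda i:cv2.resize(i[45:205,250:380],None,fx=3,fy=3,interpolation=cv2.INTER_CUBIC)
cv2.imwrite("pics/cmp.png",np.hstack([f(a),f(d["img"])]))
```

```text
width 0.6621790802913005 [485.41 329.04  47.24] 44.575
lift dF [ 0.38 -0.97 -7.71] w 0.6663714948031562
hit True [437.59364573  46.02081469  49.1629135 ] 0.6638416534987954
t 50.6833
width 0.5159174540888938 [387.42 311.16  51.09] 54.0417
lift dF [-0.5  -0.7  -4.45] w 0.5198720976542213
hit True [441.79652323 -59.54041675  53.02344658] 0.5212383903391292
t 60.6083
```

View pics/cmp.png

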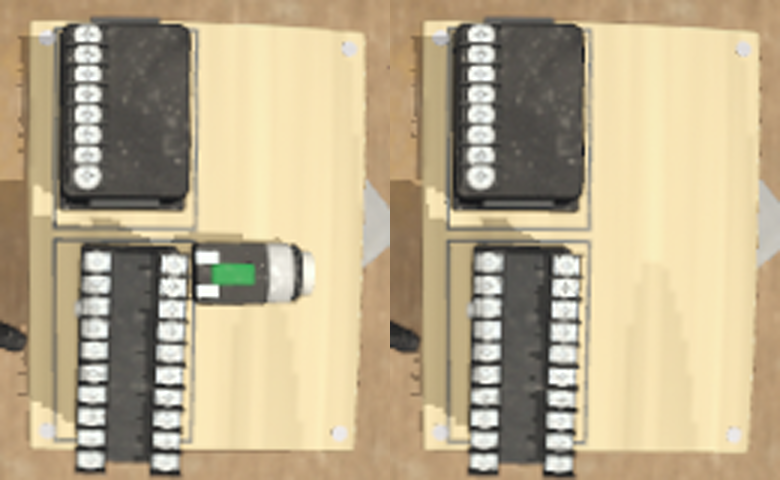

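View pics/w8.png

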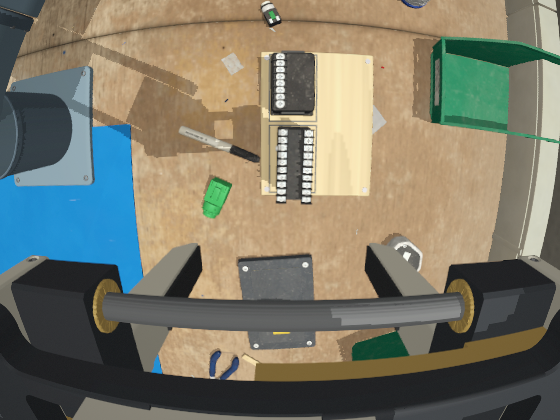

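The before and after views match to 1–2 mm for both tall parts, and the tape and spool haven't moved. The gripper is clear, so I'm handing in.

Run:
```python
from h import *
print(robot.current_gripper_width(),robot.current_t()); robot.hand_in()
```

```text
1.0001899094323297 61.5083
the job is handed in; nothing more can be done
```

The job is done and was handed in at 61.5 s of the 144 s allowed; no verdict is reported on hand-in.

**What I did:** I moved the transformer and then the panel meter onto the parking mat, and the camera showed both standing there together. I then laid the push-button on the case cover. Finally I set the transformer and the meter back down at the gripper poses recorded when I first picked them up.

**Last checks:**
- **Grips:** all three measured widths matched the given sizes to within 1 mm (61.7, 48.3 and 30 mm).
- **Button:** it lies level on the cover, about 3 mm from the middle as judged from the corner screws. The top and wrist cameras put the cover's middle 2–3 mm apart.
- **Transformer and meter:** before and after wrist pictures show both upright, squared and within about 1–2 mm of where they started.
- **Bystanders:** the tape measure and solder spool looked unmoved in the wrist pictures, though I did not measure them separately.

No check failed. The one slight oddity was the force change when lifting the transformer, about 8 N against roughly 6–7 N expected from its weight.

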